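# Open the dispensary hatch to its serving mark and pass an order through

### The job

Raise the sash of the dispensing hatch by pushing up under its yellow lip to the green mark until the spring catch takes it and it stays up by itself; push gently, never force it against its buffer, and do not let it drop. Then slide the order carton (orange label on top) through the open hatch so that it stands upright with its whole base on the blue strip on the far side. Leave the blue-banded stock carton where it stands.

Things in the scene. Friction and masses are not known exactly. Their poses are not given: they have to be found in the camera images.
- hatch: Fixed counter screen: aluminium posts (30 mm wide, 34 deep, 500 tall) at y = +-300 mm, a clear pane above (from 260 mm up) and a clear sash sliding straight up in front of it. Origin on the counter in the sash plane, midway between the posts; x points through the hatch to the far (public) side, y left, z up. No sill: the counter is flat throughout.
- lip (a point): Middle of the rounded nose of the yellow lift lip at the foot of the sash; moves with it, axes as the hatch. The nose is a bar of radius 6 mm along y, 240 mm long, 40 mm in front (-x) of the sash plane, with a 10 mm plate behind it. Shut, it is 68 mm up: 62 mm free below. Fingers tilted about 45 degrees reach in under it and push up. Raised to the mark, 196 mm or more is free below.
- sash (a joint): Height of the sash above shut, m (0 shut, grows upward; at most 0.24). 0.9 kg, nearly carried by springs: 2 to 3 N pulls it down and the guides drag 1 N, so it rises with about 3.5 N and sinks shut if let go before the catch holds it. The robot must never press on it with more than 18 N.
- striker_pin (a point): Free end of the steel pin (8 mm thick) at the right-hand end of the sash. In its last 20 mm it pushes a spring bolt aside and the push needed grows to 6 to 10 N, then drops as the bolt snaps in below the pin. 2.5 mm above its place of rest it meets a rubber buffer: 3 N more at first, 2.5 N per mm for 2.5 mm, then solid. Let down again gently, the pin rests on the bolt and the sash stays up.
- band (a point): Centre of the front face of the green band, a collar 50 mm tall, on the left-hand (+y) post; the right-hand post has one level with it. Axes as the hatch. It shows the serving height only roughly: the sash comes to rest on its catch with the lip's nose centre anywhere from 18 mm below to 18 mm above the band's centre, to be felt, not measured.
- strip (a point): Centre of the blue collection strip on the counter beyond the hatch, 82 mm past the sash plane; axes as the hatch. It is 140 mm deep (x) and 520 mm wide (y), flush with the counter, and begins 12 mm past the sash plane.
- order_centre (a point): Centre, half-way up, of the order carton: white with a green band and an orange label on top, 55 mm deep (x) by 75 wide (y) by 120 tall, about 0.3 kg. It stands loose on the counter on the robot's side, in line with the opening, about 180 mm left or right of its middle. Too tall for the shut hatch. Pushed low on its near face it slides without tipping.
- stock_centre (a point): Centre, half-way up, of a stock carton of the same size, white with a blue band and no orange label, on the other side of the hatch's middle. To be left alone.

How it is judged:
On the way, in this order (a step that is already met when the one before it is completed fails the run):
1. the sash is held up by its catch at the green mark, with the robot off it (z of lip in the frame of band between -0.025 and 0.025 m and contact force between each of the fingers, the arm and sash below 0.05 N and velocity of joint sash between -0.01 and 0.01 m/s), for 0.3 s.
2. the order carton has been slid through and is wholly on the blue strip (x of order_centre in the frame of hatch between 0.037 and 0.127 m), for 0.2 s.
At the end, for the whole second after the job is handed in: The sash rests on its catch with the lip's nose centre level with the green band (within 25 mm of its centre), and the order carton stands upright on the blue strip beyond the hatch, its centre 37 to 127 mm past the sash plane and within 230 mm of the hatch's middle (all of step 2 and z of lip in the frame of band between -0.025 and 0.025 m and y of order_centre in the frame of hatch between -0.23 and 0.23 m and angle between order_centre's own z axis and vertical below 0.1 rad and height (world z) of order_centre below 0.066 m); the robot touches nothing.
It fails at once if the sash was forced (more than 18 N from the robot) (contact force between any of the fingers, the arm and sash above 18 N).
It fails at once if the sash was let drop (faster than 0.35 m/s) (velocity of joint sash below -0.35 m/s).
It fails at once if the order carton was tipped over (angle between order_centre's own z axis and vertical above 0.6 rad).
It fails at once if the stock carton was moved (distance of stock_centre from where it was at the start of the episode above 0.02 m).
It also fails if it takes over 67 s, if anything falls off the work surface, if the arm or the gripper's body presses on something with over 40 N, if the wrist force passes 120 N, or if a joint passes its speed limit or range.

### The arm

A 6-joint arm with a two-finger parallel gripper is mounted at the origin on the work surface. World frame = base frame: x ahead of the robot, y to its left, z up, the work surface at z = 0. Lengths are in m, angles in rad, forces in N, time in s.
With the tool pointing down it reaches from about 0.275 to 0.85 m from the base axis. Payload 5.2 kg.
Tool frame: the origin (TCP) lies at the very end of the fingers, on their centre line; the grasp point (between the pads) lies 19 mm behind it; x points along the fingers, z is the direction in which the jaws open and shut, and the axes are right-handed (so a half turn about x gives the same grasp; the last joint's range is limited). The gripper opens to 85 mm and grips with 20 to 120 N. Pads are 22 mm wide; open, the fingers measure 114 mm over their backs; the gripper's body (76 mm by 85 mm) begins 54 mm behind the grasp point. The pads swing forward as they close: fully open they stand 13 mm farther back than shut.
Start: joints at [-1.42, 0.259, 1.535, -0, 1.348, -0.203], TCP at [0.191, -0.516, 0.231] pointing down, gripper open.
Joint ranges: [-3.14, 3.14], [-0.91, 2.08], [0.19, 2.58], [-1.22, 4.36], [0.22, 2.71], [-3.12, 3.12]. Speed limits (rad/s): [2.57, 2.57, 3.14, 3.14, 3.14, 3.14].

### API

Orientations are given as a unit quaternion [w, x, y, z].
In Python, from workcell import manip gives the robot as it stands.
- The arm moves only by the shell command python3 -m crank 'ROWS' [OPENING]. ROWS is a JSON object of lists of equal length, an entry for each row: "dp": the shift along the tool's x, y, z in mm, a list of three; "rotation": the turn, a rotation vector about the tool's x, y, z in degrees, a list of three. A call has 1 to 12 rows; each row shifts and turns the commanded pose from where the row before left it, along the tool's axes as they then stand; what a row does not reach is not made up. A row lasts 1/10 s, in which the tool goes at most 50 mm and 8.59 degrees, less where a joint would pass 70% of its speed; a pose out of reach is approached as far as the arm can. A call is refused whole if a number of a shift passes 50 or a number of a turn 8.59, either way. A call with a gripper value outside its range is refused whole. OPENING is the opening, from 0 (shut) to 1 (fully open), set as the call begins (- or left out, the last holds). The fingers move at their own pace and stop on an object; the grip force is fixed at half the most. Time passes only in rows, so rows that do not move let the fingers close. It gives the time, the measured TCP pose, the force and the opening at its end, in the units of the state.
- manip.state(): the state, without advancing time (a new reading comes with each control period).
- manip.snapshot(name): name is "scene" or "top"; returns a dict with "image" (420x560x3 uint8, red, green, blue), "K" (3x3 intrinsics, pixels), "R" (3x3) and "t" (3): a world point X has camera coordinates R X + t. Camera axes: x right, y down, z forward; pixel columns grow to the right and rows downward; lengths in m; the calibration is good to about 2 mm. A picture is of the moment at which its call begins. There is no depth.
- manip.hand_in(): hands the job in, once; it reports no verdict.
Trained networks look in the newest picture that a camera, given by its name, has taken for a name from the list of things; names that differ only in an ending like _2 or _b are one class to them, and where a whole thing is asked for, a point or a joint stands for the part that bears it (a point fixed in the world has none). Each returns a list of dicts, best first, with "score" (0 to 1); they miss things now and then, are a little off and sometimes report something else, mostly with a low value. They report only what shows in the picture. A call takes as long as a camera call.
- manip.cut_out(thing, camera): "mask" (420x560 bool, what is visible of it) and "centre" ([row, column] in pixels, amid what is visible of it).
The state is a dict: "t": time; "q": joint angles; "qvel": joint speeds; "tau": joint torques, N m; "tcp_pos": TCP position; "ee_rot": TCP orientation; "wrist_force": force on the tool from outside, world axes, zero at the start; "moment": the same for the moment, N m; "finger_gap": finger opening in m.
Only numpy, scipy, OpenCV 4.12 (cv2) and the standard library are available. Lean on these libraries where they do the work, as an engineer would, in place of code of your own. Each camera call takes 0.05 s, during which the arm holds its last target.

## Working session

There is one attempt and no reset: what is moved stays moved. The work goes in short steps, Python scripts to look and compute and a shell command to move; the robot and the scene stay as the last step left them, time stands still between calls to the robot, and variables do not carry over. Pictures are saved under pics/ and viewed, and the job is handed in when it is done.

```bash
ls; mkdir -p pics
python3 - <<'E'
from workcell import manip
import cv2
print(manip.state())
for n in("scene","top"):
    s=manip.snapshot(n); cv2.imwrite(f"pics/{n}0.png",cv2.cvtColor(s["image"],cv2.COLOR_RGB2BGR))
    print(n,s["K"],s["R"],s["t"])
    for th in("lip","band","striker_pin","strip","order_centre","stock_centre","hatch"):
        for r in manip.cut_out(th,n)[:2]: print(n,th,round(r["score"],2),r["centre"],r["mask"].sum())
E
```

```text
pics
{'t': 0.0, 'q': array([-1.41977653e+00,  2.59361791e-01,  1.53610332e+00,  6.83373334e-05,
        1.34801370e+00, -2.02770943e-01]), 'qvel': array([ 0.00045445, -0.00141582,  0.00035194,  0.00176629, -0.00101424,
       -0.00138236]), 'tau': array([-1.43237852e-03, -4.46029508e+01, -2.90573394e+01, -5.40289293e-04,
        1.18115151e-02, -7.49228775e-06]), 'tcp_pos': array([ 0.1905281 , -0.51537246,  0.23045647]), 'ee_rot': array([ 0.57973909,  0.40471429,  0.58062328, -0.40371468]), 'wrist_force': array([ 0.6855942 ,  0.56208507, -0.39677768]), 'moment': array([ 0.01701601,  0.01438295, -0.0297424 ]), 'finger_gap': 0.08601499253641029}
scene [[442.47403455   0.         275.83363815]
 [  0.         442.47403455 206.7778168 ]
 [  0.           0.           1.        ]] [[ 0.32530433  0.94560128 -0.00391177]
 [ 0.55540994 -0.19441603 -0.80853089]
 [-0.76530836  0.26084597 -0.58844073]] [-0.22805705 -0.16183952  1.44852068]
scene lip 0.66 [228.6, 219.2] 20195
scene band 0.8 [224.2, 71.5] 1158
scene striker_pin 0.61 [228.7, 220.7] 19956
scene strip 0.96 [180.2, 210.6] 108818
scene hatch 0.55 [180.2, 212.7] 109090
top [[380.35569066   0.         276.80230404]
 [  0.         380.35569066 214.38756429]
 [  0.           0.           1.        ]] [[ 1.02730123e-01 -9.94709102e-01  5.69526857e-04]
 [-9.66077899e-01 -9.99095410e-02 -2.38141925e-01]
 [ 2.36938842e-01  2.39141420e-02 -9.71230199e-01]] [-0.01909869  0.60712411  0.90475531]
top lip 0.64 [215.8, 311.9] 8164
top band 0.85 [214.0, 166.7] 265
top striker_pin 0.86 [218.3, 310.9] 8078
top strip 0.56 [191.0, 311.2] 38347
top strip 0.18 [216.2, 312.6] 8165
top order_centre 0.66 [256.0, 382.6] 1119
top stock_centre 0.64 [262.4, 230.3] 892
top hatch 0.81 [194.4, 314.3] 38491
```

View pics/scene0.png

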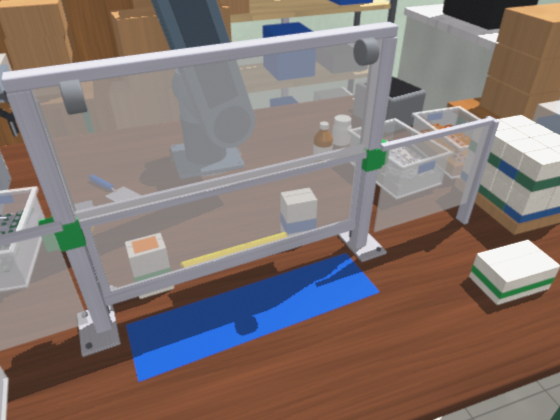

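View pics/top0.png

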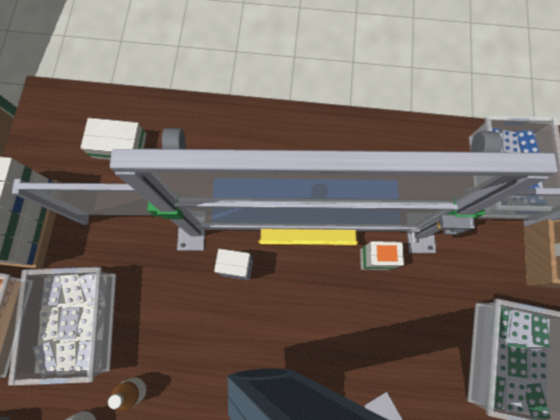

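The order carton is on the right: scene (148,250), top (385,255). The stock carton is on the left: top (233,262). The yellow lip shows in top at (308,237), and the blue strip shows clearly in scene. Next I measure all of these.

```bash
cat > h.py <<'E'
import numpy as np,cv2
from workcell import manip
def ray(s,u,v):
    d=s["R"].T@np.linalg.inv(s["K"])@np.array([u,v,1.]); return -s["R"].T@s["t"],d
def onz(s,u,v,z):
    o,d=ray(s,u,v); return o+d*(z-o[2])/d[2]
def proj(s,X):
    c=s["R"]@np.asarray(X,float)+s["t"]; p=s["K"]@c; return p[:2]/p[2]
def tri(obs):
    A=np.zeros((3,3));b=np.zeros(3)
    for s,(u,v) in obs:
        o,d=ray(s,u,v);d=d/np.linalg.norm(d);P=np.eye(3)-np.outer(d,d);A+=P;b+=P@o
    X=np.linalg.solve(A,b); return X,[np.round(proj(s,X)-np.array(p),1) for s,p in obs]
E
python3 - <<'E'
from h import *
S=manip.snapshot("scene");T=manip.snapshot("top")
print("cams",-S["R"].T@S["t"],-T["R"].T@T["t"])
def blobs(s,lo,hi,mina=60):
    h=cv2.cvtColor(s["image"],cv2.COLOR_RGB2HSV); m=cv2.inRange(h,lo,hi)
    n,l,st,c=cv2.connectedComponentsWithStats(m)
    return [(l==i,st[i],c[i]) for i in range(1,n) if st[i][4]>mina]
for nm,lo,hi in(("yellow",(22,110,120),(35,255,255)),("green",(55,150,60),(80,255,255)),("orange",(3,150,150),(18,255,255)),("blue",(105,180,120),(120,255,255))):
    for k,s in(("S",S),("T",T)):
        for m,st,c in blobs(s,lo,hi):
            if st[4]<90:continue
            r=cv2.minAreaRect(np.argwhere(m)[:,::-1].astype(np.float32))
            print(nm,k,st,np.round(c,1),np.round(cv2.boxPoints(r),1).tolist())
            if nm=="blue" and k=="S":
                cs=cv2.findContours(m.astype(np.uint8),0,1)[0]; P=max(cs,key=len)[:,0]
                W=np.array([onz(S,u,v,0)[:2] for u,v in P],np.float32); print("strip",cv2.minAreaRect(W),cv2.boxPoints(cv2.minAreaRect(W)))
            if nm=="orange" and k=="T":
                cs=cv2.findContours(m.astype(np.uint8),0,1)[0]; P=max(cs,key=len)[:,0]
                W=np.array([onz(T,u,v,.12)[:2] for u,v in P],np.float32); print("label",cv2.minAreaRect(W))
E
```

```text
cams [ 1.27264021 -0.19365394  0.72062421] [0.37411952 0.0200234  1.02331826]
yellow T [ 259  229   99   16 1486] [307.8 236.6] [[259.0, 229.0], [357.0, 229.0], [357.0, 244.0], [259.0, 244.0]]
green S [363 149  22  22 343] [373.6 159.8] [[363.0, 149.0], [384.0, 149.0], [384.0, 170.0], [363.0, 170.0]]
green S [ 55 221  30  30 550] [ 70.4 236.8] [[53.29999923706055, 228.89999389648438], [77.5999984741211, 220.8000030517578], [85.4000015258789, 244.1999969482422], [61.099998474121094, 252.3000030517578]]
green S [472 267  81  31 331] [506.2 285. ] [[468.5, 292.3999938964844], [472.29998779296875, 266.8999938964844], [552.0999755859375, 279.0], [548.2999877929688, 304.5]]
orange S [450 100  29  10 159] [467.3 103.7] [[450.0, 100.0], [478.0, 100.0], [478.0, 109.0], [450.0, 109.0]]
orange T [377 246  20  15 281] [386.8 253. ] [[377.0, 246.0], [396.0, 246.0], [396.0, 260.0], [377.0, 260.0]]
label ((0.5271894931793213, -0.2284843921661377), (0.03356333449482918, 0.044798482209444046), 5.901577472686768)
blue S [339   0  33   4  93] [352.7   1.1] [[339.0, 0.0], [371.0, 0.0], [371.0, 3.0], [33
[... 353 characters left out ...]
, 31.100000381469727], [265.79998779296875, 35.29999923706055]]
strip ((-1.4187462329864502, 0.7979035377502441), (0.20061099529266357, 0.23596523702144623), 1.5143122673034668) [[-1.5221347   0.91319424]
 [-1.5158988   0.67731136]
 [-1.3153578   0.68261284]
 [-1.3215936   0.9184957 ]]
blue S [  127   254   251   127 12537] [243.8 314.4] [[119.69999694824219, 328.1000061035156], [358.20001220703125, 239.5], [377.70001220703125, 291.8999938964844], [139.1999969482422, 380.5]]
strip ((0.6642554402351379, -0.02864512801170349), (0.1367238461971283, 0.5189589858055115), 5.440420627593994) [[ 0.5716001   0.22318405]
 [ 0.6208029  -0.29343718]
 [ 0.7569108  -0.2804743 ]
 [ 0.707708    0.23614693]]
```

```bash
cat >> h.py <<'E'
from scipy.spatial.transform import Rotation as Ro
a=np.radians(5.44); hx=np.array([np.cos(a),np.sin(a),0]); hy=np.array([-np.sin(a),np.cos(a),0]); hz=np.array([0,0,1.])
H=np.array([hx,hy,hz]); O=np.array([0.6643,-0.0286,0])-.082*hx
def w(p): return O+H.T@np.asarray(p,float)
def inh(p): return H@(np.asarray(p)-O)
def rot(s): q=s["ee_rot"]; return Ro.from_quat([q[1],q[2],q[3],q[0]])
def goal_rot(th,sgn=1):
    t=np.radians(th); X=np.cos(t)*hx-np.sin(t)*hz; Z=sgn*hy; Y=np.cross(Z,X); return Ro.from_matrix(np.array([X,Y,Z]).T)
def rep(s=None):
    s=s or manip.state(); R=rot(s); X=R.as_matrix()[:,0]
    print("t",round(s["t"],2),"tcp hatch mm",np.round(inh(s["tcp_pos"])*1e3,1),"F(h)",np.round(H@s["wrist_force"],2),"q",np.round(s["q"],2)); return s
def togo(p,s=None):
    s=s or manip.state(); return np.round(rot(s).inv().apply(w(p)-s["tcp_pos"])*1e3,1)
E
python3 - <<'E'
from h import *
S=manip.snapshot("scene");T=manip.snapshot("top")
print("lip nose end pts via top z=.074", [np.round(inh(onz(T,u,v,.074))*1e3,0) for u,v in((259,236.6),(357,236.6),(307.8,244),(307.8,229))])
def onx(s,u,v,x):
    o,d=ray(s,u,v);o=H@(o-O);d=H@d; return np.round((o+d*(x-o[0])/d[0])*1e3,1)
for x in(.0,.017,.02): print(x,onx(S,373.6,159.8,x),onx(S,70.4,236.8,x))
for y in (.3,-.3): print("posts foot proj",proj(S,w([.017,y,0])),proj(T,w([-.017,y,0])))
print("order top corners", [np.round(inh(onz(T,u,v,.12))*1e3) for u,v in((368,241),(403,241),(368,267),(403,267))])
print("stock top", [np.round(inh(onz(T,u,v,.12))*1e3) for u,v in((219,250),(252,253),(216,271),(249,277))])
s=rep(); print(rot(s).as_matrix().round(3))
for th in (35,40,45):
  for g in(1,-1):
    r=(rot(s).inv()*goal_rot(th,g)); print(th,g,np.degrees(r.as_rotvec()).round(1))
E
```

```text
lip nose end pts via top z=.074 [array([-28., 122.,  74.]), array([ -26., -126.,   74.]), array([-46.,  -2.,  74.]), array([-7., -2., 74.])]
0.0 [  0.  313.2 239.1] [   0.  -302.7  237.8]
0.017 [ 17.  299.7 251.2] [  17.  -300.6  250.1]
0.02 [ 20.  297.3 253.4] [  20.  -300.3  252.2]
posts foot proj [360.73340931 249.40946948] [195.04358918 237.10089086]
posts foot proj [105.54261002 333.25316328] [414.93969198 238.85015456]
order top corners [array([ -45., -143.,  120.]), array([ -44., -227.,  120.]), array([-107., -140.,  120.]), array([-106., -222.,  120.])]
stock top [array([-70., 215., 120.]), array([-76., 136., 120.]), array([-119.,  219.,  120.]), array([-133.,  141.,  120.])]
t 1.0 tcp hatch mm [-435.8 -440.2  231.3] F(h) [0.26 0.16 0.73] q [-1.42  0.26  1.54  0.    1.35 -0.2 ]
[[ 0.     0.938  0.346]
 [ 0.     0.346 -0.938]
 [-1.     0.     0.   ]]
35 1 [-147.7  -76.9  -10. ]
35 -1 [13.7 -7.1 54.7]
40 1 [-150.7  -70.3   -9.1]
40 -1 [13.9 -6.5 49.7]
45 1 [-153.5  -63.6   -8.3]
45 -1 [14.1 -5.8 44.7]
```

Run:
```python
from h import *
print(togo([-.2,0,.2]))
```

```text
[  31.3  340.6 -365.2]
```

```bash
python3 -m crank '{"dp":[[2.6,28.4,-30.4],[2.6,28.4,-30.4],[2.6,28.4,-30.4],[2.6,28.4,-30.4],[2.6,28.4,-30.4],[2.6,28.4,-30.4],[2.6,28.4,-30.4],[2.6,28.4,-30.4],[2.6,28.4,-30.4],[2.6,28.4,-30.4],[2.6,28.4,-30.4],[2.6,28.4,-30.4]],"rotation":[[0,0,0],[0,0,0],[0,0,0],[0,0,0],[0,0,0],[0,0,0],[0,0,0],[0,0,0],[0,0,0],[0,0,0],[0,0,0],[0,0,0]]}' 0
python3 - <<'E'
from h import *
s=rep()
for th in(35,40): print(np.degrees((rot(s).inv()*goal_rot(th,-1)).as_rotvec()).round(1))
E
```

```text
t: 2.2
tcp_pos: [0.3843, -0.0541, 0.2004]
ee_rot: [0.581, 0.404, 0.58, -0.404]
wrist_force: [0.7, -1.5, -0.5]
finger_gap: 0.0001
t 2.2 tcp hatch mm [-199.1    1.2  200.4] F(h) [ 0.52 -1.53 -0.46] q [-0.43 -0.02  1.93 -0.    1.22  0.79]
[13.7 -7.1 54.6]
[13.9 -6.4 49.7]
```

```bash
python3 -m crank '{"dp":[[0,5,0],[0,5,0],[0,5,0],[0,5,0],[0,5,0],[0,5,0],[0,5,0],[0,0,0]],"rotation":[[2,-0.9,7.1],[2,-0.9,7.1],[2,-0.9,7.1],[2,-0.9,7.1],[2,-0.9,7.1],[2,-0.9,7.1],[1.9,-1,7.1],[0,0,0]]}' 0
python3 - <<'E'
from h import *
s=rep()
print(np.degrees((rot(s).inv()*goal_rot(40,-1)).as_rotvec()).round(1),rot(s).as_matrix().round(3),togo([-.1,-.002,.03]))
E
```

```text
t: 3.0
tcp_pos: [0.4127, -0.0495, 0.2104]
ee_rot: [0.672, 0.655, 0.27, -0.214]
wrist_force: [-0.2, 1.0, 0.3]
finger_gap: -0.0002
t 3.0 tcp hatch mm [-170.4    3.   210.4] F(h) [-0.08  0.97  0.26] q [-1.24 -0.42  2.53  1.02  1.06 -0.3 ]
[-0.7  0.4  0. ] [[ 0.763  0.641  0.082]
 [ 0.066  0.049 -0.997]
 [-0.643  0.766 -0.005]] [170.  -92.8   4.9]
```

```bash
python3 - <<'E'
from h import *
print(togo([-.1,-.002,.12]))
E
python3 -m crank '{"dp":[[20,-4,1],[20,-4,1],[20,-4,1],[20,-4,1],[20,-4,1],[12,-4,0],[0,0,0]],"rotation":[[0,0,0],[0,0,0],[-0.7,0.4,0],[0,0,0],[0,0,0],[0,0,0],[0,0,0]]}' 0
python3 - <<'E'
from h import *
s=rep()
print(np.degrees((rot(s).inv()*goal_rot(40,-1)).as_rotvec()).round(1),togo([-.1,-.002,.03]))
E
```

```text
[112.1 -23.9   4.5]
t: 3.7
tcp_pos: [0.4863, -0.0435, 0.1207]
ee_rot: [0.677, 0.649, 0.28, -0.205]
wrist_force: [-0.4, -0.3, 0.3]
finger_gap: -0.0001
t 3.7 tcp hatch mm [-96.7   2.  120.7] F(h) [-0.43 -0.28  0.32] q [-0.83  0.1   2.55  1.72  0.67 -0.91]
[ 0.7 -0.8  0.2] [ 56.  -71.5   3.9]
```

```bash
python3 - <<'E'
from h import *
print(togo([-.08,-.002,.03]))
E
python3 -m crank '{"dp":[[14,-10,0.8],[14,-10,0.8],[14,-10,0.8],[14,-10,0.8]],"rotation":[[0,0,0],[0,0,0],[0.4,-0.4,0],[0.3,-0.4,0]]}' 0
python3 - <<'E'
from h import *
s=rep()
print(np.degrees((rot(s).inv()*goal_rot(40,-1)).as_rotvec()).round(1),togo([-.08,-.002,.03]))
E
```

```text
[ 71.3 -58.6   4.3]
t: 4.1
tcp_pos: [0.5046, -0.0465, 0.0558]
ee_rot: [0.676, 0.652, 0.272, -0.211]
wrist_force: [-0.1, 0.2, 0.8]
finger_gap: -0.0001
t 4.1 tcp hatch mm [-78.6  -2.7  55.8] F(h) [-0.03  0.25  0.81] q [-0.76  0.4   2.58  2.17  0.77 -1.4 ]
[ 0.   0.2 -0. ] [ 15.5 -20.7  -0.8]
```

```bash
python3 - <<'E'
from h import *
print(manip.state()["q"],togo([-.042,-.002,.04]))
E
python3 -m crank '{"dp":[[10,2,0],[10,2,0],[0,0,0]],"rotation":[[0,0,0],[0,0,0],[0,0,0]]}' 0
python3 - <<'E'
from h import *
s=rep();print(s["q"])
print(np.degrees((rot(s).inv()*goal_rot(40,-1)).as_rotvec()).round(1),togo([-.042,-.002,.04]))
E
```

```text
[-0.76342442  0.40208775  2.57758819  2.16887325  0.77352619 -1.39984253] [38.2 11.4 -0.8]
t: 4.4
tcp_pos: [0.523, -0.0447, 0.0462]
ee_rot: [0.676, 0.652, 0.272, -0.211]
wrist_force: [0.7, -0.6, -0.1]
finger_gap: 0.0001
t 4.4 tcp hatch mm [-60.2  -2.6  46.2] F(h) [ 0.67 -0.69 -0.06] q [-0.71  0.45  2.54  2.23  0.77 -1.41]
[-0.70510805  0.44594294  2.53896372  2.23481275  0.76971658 -1.41281904]
[ 0.1  0.1 -0. ] [18.   6.9 -0.7]
```

```bash
python3 -m crank '{"dp":[[9,3.4,0],[9,3.4,0],[0,0,0]],"rotation":[[0,0,0],[0,0,0],[0,0,0]]}' 0
python3 - <<'E'
from h import *
s=rep();print(togo([-.042,-.002,.04]), "up1mm",rot(s).inv().apply([0,0,1]))
for n in("top","scene"):
    p=manip.snapshot(n); cv2.imwrite(f"pics/{n}1.png",cv2.cvtColor(p["image"],cv2.COLOR_RGB2BGR))
E
```

```text
t: 4.7
tcp_pos: [0.5405, -0.0444, 0.04]
ee_rot: [0.676, 0.652, 0.271, -0.212]
wrist_force: [0.1, -0.4, 0.3]
finger_gap: 0.0003
t 4.7 tcp hatch mm [-42.7  -4.   40. ] F(h) [ 0.08 -0.45  0.33] q [-0.66  0.47  2.5   2.28  0.76 -1.41]
[ 0.5  0.4 -2. ] up1mm [-0.64221195  0.76651541  0.0042343 ]
```

View pics/top1.png

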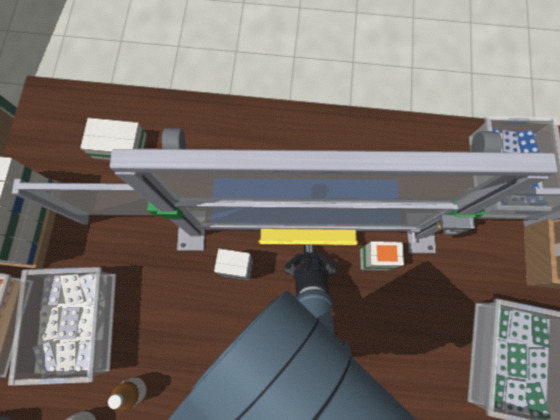

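View pics/scene1.png

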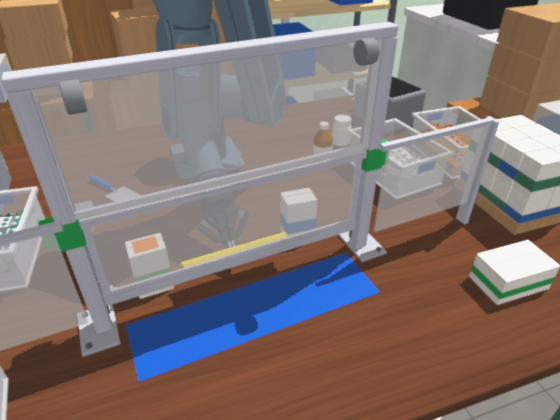

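The fingertips are under the lip's middle in top (310,246), and the cartons are clear. Now I raise.

```bash
python3 -m crank '{"dp":[[-1.3,1.5,0],[-1.3,1.5,0],[-1.3,1.5,0],[-1.3,1.5,0],[-1.3,1.5,0],[-1.3,1.5,0]],"rotation":[[0,0,0],[0,0,0],[0,0,0],[0,0,0],[0,0,0],[0,0,0]]}' 0; python3 -c "
from h import *
rep()"
```

```text
t: 5.4
tcp_pos: [0.5382, -0.0444, 0.0511]
ee_rot: [0.675, 0.652, 0.272, -0.213]
wrist_force: [-1.6, -1.0, -3.8]
finger_gap: 0.0003
t 5.4 tcp hatch mm [-45.   -3.8  51.1] F(h) [-1.69 -0.85 -3.83] q [-0.66  0.43  2.5   2.24  0.72 -1.35]
```

```bash
python3 -m crank '{"dp":[[-2.4,3.2,0],[-2.4,3.2,0],[-2.4,3.2,0],[-2.4,3.2,0],[-2.4,3.2,0],[-2.4,3.2,0]],"rotation":[[0,0,0],[0,0,0],[0,0,0],[0,0,0],[0,0,0],[0,0,0]]}' 0; python3 -c "
from h import *
rep()"
```

```text
t: 6.0
tcp_pos: [0.5383, -0.0436, 0.0743]
ee_rot: [0.675, 0.652, 0.272, -0.214]
wrist_force: [-6.8, -0.9, -2.5]
finger_gap: 0.0001
t 6.0 tcp hatch mm [-44.8  -3.   74.3] F(h) [-6.87 -0.23 -2.54] q [-0.65  0.34  2.48  2.14  0.66 -1.21]
```

```bash
python3 -m crank '{"dp":[[-2.9,2.9,0],[-2.8,2.9,0],[-2.6,3.1,0],[-2.6,3.1,0],[-2.6,3.1,0],[-2.6,3.1,0]],"rotation":[[0,0,0],[0,0,0],[0,0,0],[0,0,0],[0,0,0],[0,0,0]]}' 0; python3 -c "
from h import *
s=rep();print(np.degrees((rot(s).inv()*goal_rot(40,-1)).as_rotvec()).round(1))"
```

```text
t: 6.6
tcp_pos: [0.5384, -0.0437, 0.0991]
ee_rot: [0.675, 0.652, 0.272, -0.213]
wrist_force: [-6.4, -0.7, -4.5]
finger_gap: 0.0001
t 6.6 tcp hatch mm [-44.8  -3.1  99.1] F(h) [-6.41 -0.06 -4.48] q [-0.66  0.25  2.46  2.01  0.61 -1.06]
[-0.1  0.4  0.2]
```

```bash
python3 -m crank '{"dp":[[-3.0,2.7,0],[-2.9,2.8,0],[-2.6,3.05,0],[-2.6,3.05,0],[-2.6,3.05,0],[-2.6,3.05,0]],"rotation":[[0,0,0],[0,0,0],[0,0,0],[0,0,0],[0,0,0],[0,0,0]]}' 0; python3 -c "
from h import *
s=rep();print(np.degrees((rot(s).inv()*goal_rot(40,-1)).as_rotvec()).round(1))"
```

```text
t: 7.2
tcp_pos: [0.5383, -0.0439, 0.124]
ee_rot: [0.676, 0.652, 0.271, -0.213]
wrist_force: [-1.9, 1.4, -3.3]
finger_gap: 0.0004
t 7.2 tcp hatch mm [-44.9  -3.3 124. ] F(h) [-1.72  1.57 -3.3 ] q [-0.66  0.16  2.44  1.86  0.57 -0.88]
[-0.1  0.4  0.1]
```

```bash
python3 -m crank '{"dp":[[-2.6,3.05,0],[-2.6,3.05,0],[-2.6,3.05,0],[-2.6,3.05,0],[-2.6,3.05,0],[-2.6,3.05,0],[-2.6,3.05,0],[-2.6,3.05,0],[-2.6,3.05,0],[-2.6,3.05,0]],"rotation":[[0,0,0],[0,0,0],[0,0,0],[0,0,0],[0,0,0],[0,0,0],[0,0,0],[0,0,0],[0,0,0],[0,0,0]]}' 0; python3 -c "
from h import *
s=rep();print(np.degrees((rot(s).inv()*goal_rot(40,-1)).as_rotvec()).round(1))"
```

```text
t: 8.2
tcp_pos: [0.5383, -0.0439, 0.1644]
ee_rot: [0.676, 0.652, 0.271, -0.212]
wrist_force: [-1.2, -0.1, -3.1]
finger_gap: -0.0001
t 8.2 tcp hatch mm [-44.9  -3.3 164.4] F(h) [-1.21  0.04 -3.11] q [-0.66  0.04  2.39  1.59  0.55 -0.57]
[-0.1  0.4  0. ]
```

```bash
python3 -m crank '{"dp":[[-2.6,3.05,0],[-2.6,3.05,0],[-2.6,3.05,0],[-2.6,3.05,0],[-1.3,1.53,0],[-1.3,1.53,0],[-1.3,1.53,0]],"rotation":[[0,0,0],[0,0,0],[0,0,0],[0,0,0],[0,0,0],[0,0,0],[0,0,0]]}' 0; python3 -c "
from h import *
s=rep();print(np.degrees((rot(s).inv()*goal_rot(40,-1)).as_rotvec()).round(1))"
```

```text
t: 8.9
tcp_pos: [0.538, -0.044, 0.186]
ee_rot: [0.676, 0.652, 0.271, -0.213]
wrist_force: [-2.1, -0.3, -3.1]
finger_gap: -0.0002
t 8.9 tcp hatch mm [-45.2  -3.4 186. ] F(h) [-2.14 -0.08 -3.07] q [-0.66 -0.01  2.36  1.45  0.55 -0.4 ]
[-0.1  0.4  0.1]
```

```bash
python3 -m crank '{"dp":[[-1.3,1.53,0],[-1.3,1.53,0],[-1.3,1.53,0]],"rotation":[[0,0,0],[0,0,0],[0,0,0]]}' 0; python3 -c "
from h import *
s=rep()"
```

```text
t: 9.2
tcp_pos: [0.5379, -0.044, 0.1919]
ee_rot: [0.676, 0.652, 0.271, -0.213]
wrist_force: [-1.0, -0.2, -3.0]
finger_gap: -0.0005
t 9.2 tcp hatch mm [-45.3  -3.4 191.9] F(h) [-1.06 -0.12 -3.03] q [-0.66 -0.03  2.36  1.41  0.55 -0.36]
```

```bash
python3 -m crank '{"dp":[[-1.3,1.53,0],[-1.3,1.53,0]],"rotation":[[0,0,0],[0,0,0]]}' 0; python3 -c "
from h import *
s=rep()"
```

```text
t: 9.4
tcp_pos: [0.5379, -0.044, 0.196]
ee_rot: [0.676, 0.652, 0.271, -0.213]
wrist_force: [-1.5, 0.3, -4.0]
finger_gap: -0.0001
t 9.4 tcp hatch mm [-45.3  -3.3 196. ] F(h) [-1.45  0.45 -3.96] q [-0.66 -0.04  2.35  1.39  0.56 -0.33]
```

```bash
for i in 1; do python3 -m crank '{"dp":[[-1.2,1.55,0],[-1.2,1.55,0]],"rotation":[[0,0,0],[0,0,0]]}' 0; python3 -c "
from h import *
s=rep()"; done
```

```text
t: 9.6
tcp_pos: [0.5379, -0.044, 0.1998]
ee_rot: [0.676, 0.652, 0.271, -0.213]
wrist_force: [-2.3, -1.6, -2.7]
finger_gap: 0.0
t 9.6 tcp hatch mm [-45.3  -3.3 199.8] F(h) [-2.44 -1.36 -2.74] q [-0.66 -0.05  2.34  1.36  0.56 -0.3 ]
```

```bash
python3 -m crank '{"dp":[[-1.3,1.55,0],[-1.3,1.55,0]],"rotation":[[0,0,0],[0,0,0]]}' 0; python3 -c "
from h import *
s=rep()"
```

```text
t: 9.8
tcp_pos: [0.5375, -0.0437, 0.2031]
ee_rot: [0.675, 0.652, 0.272, -0.213]
wrist_force: [-2.6, 0.0, -6.5]
finger_gap: 0.0001
t 9.8 tcp hatch mm [-45.7  -3.  203.1] F(h) [-2.59  0.25 -6.53] q [-0.66 -0.06  2.34  1.34  0.56 -0.27]
```

```bash
python3 -m crank '{"dp":[[-1.3,1.55,0],[-1.3,1.55,0]],"rotation":[[0,0,0],[0,0,0]]}' 0; python3 -c "
from h import *
s=rep()"
```

```text
t: 10.0
tcp_pos: [0.5375, -0.0437, 0.2072]
ee_rot: [0.675, 0.652, 0.272, -0.213]
wrist_force: [-3.6, -0.8, -7.8]
finger_gap: 0.0003
t 10.0 tcp hatch mm [-45.7  -3.  207.2] F(h) [-3.71 -0.48 -7.79] q [-0.66 -0.07  2.33  1.32  0.57 -0.24]
```

```bash
python3 -m crank '{"dp":[[-0.65,0.77,0],[-0.65,0.77,0]],"rotation":[[0,0,0],[0,0,0]]}' 0; python3 -c "
from h import *
s=rep()"
```

```text
t: 10.2
tcp_pos: [0.5376, -0.0437, 0.2095]
ee_rot: [0.675, 0.652, 0.271, -0.213]
wrist_force: [-6.5, -0.9, -4.7]
finger_gap: 0.0001
t 10.2 tcp hatch mm [-45.6  -3.  209.5] F(h) [-6.58 -0.26 -4.73] q [-0.66 -0.07  2.33  1.31  0.57 -0.23]
```

```bash
python3 -m crank '{"dp":[[-0.65,0.77,0],[-0.65,0.77,0]],"rotation":[[0,0,0],[0,0,0]]}' 0; python3 -c "
from h import *
s=rep()"
```

```text
t: 10.4
tcp_pos: [0.5377, -0.0437, 0.2117]
ee_rot: [0.675, 0.652, 0.271, -0.213]
wrist_force: [-6.9, -0.8, -3.7]
finger_gap: -0.0
t 10.4 tcp hatch mm [-45.5  -3.  211.7] F(h) [-6.95 -0.1  -3.75] q [-0.66 -0.08  2.33  1.29  0.57 -0.22]
```

```bash
python3 -m crank '{"dp":[[-0.65,0.77,0],[-0.65,0.77,0]],"rotation":[[0,0,0],[0,0,0]]}' 0; python3 -c "
from h import *
s=rep()"
```

```text
t: 10.6
tcp_pos: [0.5376, -0.0437, 0.2137]
ee_rot: [0.676, 0.652, 0.271, -0.213]
wrist_force: [-8.7, -1.3, -3.4]
finger_gap: 0.0
t 10.6 tcp hatch mm [-45.5  -3.  213.7] F(h) [-8.82 -0.47 -3.35] q [-0.66 -0.08  2.32  1.28  0.57 -0.2 ]
```

```bash
cat > lip.py <<'E'
from h import *
import sys
T=manip.snapshot("top")
h=cv2.cvtColor(T["image"],cv2.COLOR_RGB2HSV); m=cv2.inRange(h,(22,110,120),(35,255,255))
n,l,st,c=cv2.connectedComponentsWithStats(m); i=1+np.argmax(st[1:,4]); ys,xs=np.nonzero(l==i)
print(st[i],c[i])
# width of lip (240mm) -> depth ; front edge (nose front, hatch x=-46) -> z
vf=np.percentile(ys,98)+.5; u=np.median(xs)
o,d=ray(T,u,vf);o=H@(o-O);d=H@d;p=o+d*(-.046-o[0])/d[0]; print("nose front edge z mm",p*1e3)
cv2.imwrite(f"pics/{sys.argv[1]}.png",cv2.cvtColor(T["image"],cv2.COLOR_RGB2BGR))
S=manip.snapshot("scene");cv2.imwrite(f"pics/s{sys.argv[1]}.png",cv2.cvtColor(S["image"],cv2.COLOR_RGB2BGR))
rep()
E
python3 lip.py l1
```

```text
[ 256  213  118   20 2120] [314.26415094 222.64339623]
nose front edge z mm [-46.          -3.66720485 237.4631388 ]
t 10.7 tcp hatch mm [-45.4  -3.  214. ] F(h) [-7.95  0.57 -4.22] q [-0.66 -0.08  2.32  1.28  0.57 -0.2 ]
```

View pics/l1.png

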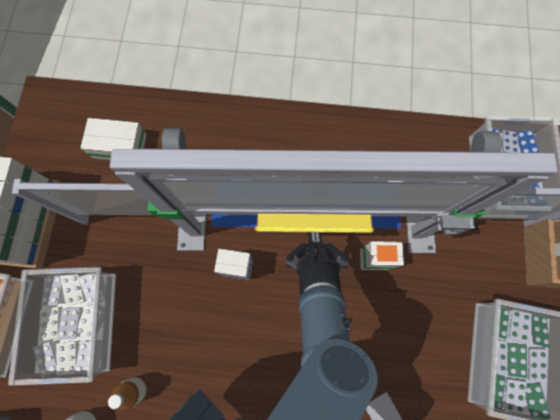

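View pics/sl1.png

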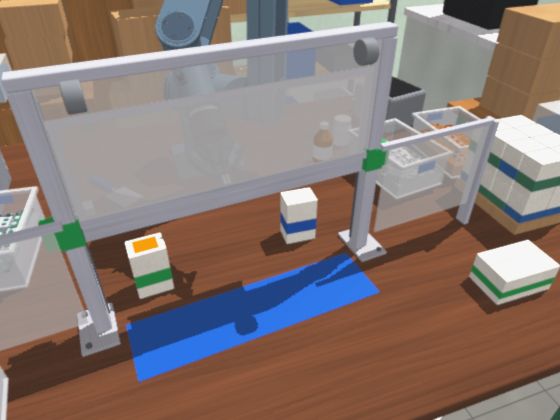

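```bash
python3 -m crank '{"dp":[[-1.2,0.4,0],[-1.2,0.4,0],[0,0,0]],"rotation":[[0,0,0],[0,0,0],[0,0,0]]}' 0; python3 -c "
from h import *
s=rep()"
```

```text
t: 11.0
tcp_pos: [0.5372, -0.044, 0.2171]
ee_rot: [0.676, 0.652, 0.271, -0.212]
wrist_force: [-2.4, 0.5, -1.2]
finger_gap: -0.0002
t 11.0 tcp hatch mm [-46.   -3.3 217.1] F(h) [-2.31  0.77 -1.25] q [-0.66 -0.09  2.32  1.27  0.58 -0.19]
```

```bash
python3 -m crank '{"dp":[[-0.6,0.8,0],[-0.6,0.8,0],[-0.6,0.8,0]],"rotation":[[0,0,0],[0,0,0],[0,0,0]]}' 0; python3 -c "
from h import *
s=rep()"
```

```text
t: 11.3
tcp_pos: [0.5372, -0.044, 0.2195]
ee_rot: [0.676, 0.652, 0.271, -0.213]
wrist_force: [-1.7, 0.5, -0.8]
finger_gap: 0.0005
t 11.3 tcp hatch mm [-46.   -3.3 219.5] F(h) [-1.65  0.62 -0.75] q [-0.66 -0.09  2.32  1.26  0.58 -0.17]
```

```bash
python3 -m crank '{"dp":[[-0.65,0.77,0],[-0.65,0.77,0]],"rotation":[[0,0,0],[0,0,0]]}' 0; python3 -c "
from h import *
s=rep()"
```

```text
t: 11.5
tcp_pos: [0.5368, -0.0441, 0.221]
ee_rot: [0.676, 0.652, 0.271, -0.213]
wrist_force: [-0.2, -1.2, -3.4]
finger_gap: 0.0001
t 11.5 tcp hatch mm [-46.3  -3.3 221. ] F(h) [-0.32 -1.14 -3.44] q [-0.66 -0.1   2.31  1.24  0.58 -0.16]
```

```bash
python3 -m crank '{"dp":[[-0.65,0.77,0],[-0.65,0.77,0]],"rotation":[[0,0,0],[0,0,0]]}' 0; python3 -c "
from h import *
s=rep()"
```

```text
t: 11.7
tcp_pos: [0.5367, -0.044, 0.2229]
ee_rot: [0.675, 0.652, 0.271, -0.213]
wrist_force: [-1.4, -0.1, -3.7]
finger_gap: 0.0002
t 11.7 tcp hatch mm [-46.4  -3.3 222.9] F(h) [-1.37  0.01 -3.71] q [-0.66 -0.1   2.31  1.23  0.58 -0.14]
```

```bash
python3 lip.py l2
```

```text
[ 256  212  119   20 2149] [314.76547231 221.69939507]
nose front edge z mm [-46.          -3.66720485 237.4631388 ]
t 11.8 tcp hatch mm [-46.4  -3.3 223.1] F(h) [-2.4  -0.95 -2.01] q [-0.66 -0.1   2.31  1.23  0.58 -0.15]
```

Run:
```python
from h import *
T=manip.snapshot("top")
for z in(.074,.2,.22,.23,.235,.24,.245,.25): print(z,proj(T,w([-.0265,-.002,z])).round(2), (proj(T,w([-.04,.12,z]))-proj(T,w([-.04,-.12,z]))).round(1))
```

```text
0.074 [307.89 236.48] [-95.   -0.8]
0.2 [312.44 226.13] [-108.9   -0.9]
0.22 [313.29 224.2 ] [-111.5   -0.9]
0.23 [313.73 223.21] [-112.8   -0.9]
0.235 [313.95 222.7 ] [-113.5   -0.9]
0.24 [314.18 222.19] [-114.2   -0.9]
0.245 [314.41 221.66] [-114.9   -0.9]
0.25 [314.64 221.14] [-115.6   -0.9]
```

```bash
python3 -m crank '{"dp":[[-0.6,0.8,0],[-0.6,0.8,0]],"rotation":[[0,0,0],[0,0,0]]}' 0; python3 -c "
from h import *
s=rep()"
```

```text
t: 12.05
tcp_pos: [0.5364, -0.0437, 0.2242]
ee_rot: [0.675, 0.652, 0.272, -0.213]
wrist_force: [-2.0, -0.5, -7.6]
finger_gap: 0.0
t 12.05 tcp hatch mm [-46.8  -3.  224.2] F(h) [-2.04 -0.31 -7.63] q [-0.66 -0.1   2.31  1.22  0.59 -0.13]
```

```bash
python3 -m crank '{"dp":[[-0.6,0.8,0],[-0.6,0.8,0]],"rotation":[[0,0,0],[0,0,0]]}' 0; python3 -c "
from h import *
s=rep()"
```

```text
t: 12.25
tcp_pos: [0.5363, -0.0436, 0.2258]
ee_rot: [0.675, 0.652, 0.272, -0.213]
wrist_force: [-3.8, -2.1, -11.0]
finger_gap: 0.0001
t 12.25 tcp hatch mm [-46.9  -2.8 225.8] F(h) [ -3.96  -1.72 -11.03] q [-0.66 -0.11  2.31  1.21  0.59 -0.12]
```

```bash
python3 -m crank '{"dp":[[-0.6,0.8,0],[-0.6,0.8,0]],"rotation":[[0,0,0],[0,0,0]]}' 0; python3 -c "
from h import *
s=rep()"
```

```text
t: 12.45
tcp_pos: [0.5361, -0.0434, 0.2274]
ee_rot: [0.675, 0.652, 0.272, -0.214]
wrist_force: [-5.2, -2.2, -15.5]
finger_gap: 0.0
t 12.45 tcp hatch mm [-47.   -2.6 227.4] F(h) [ -5.35  -1.68 -15.53] q [-0.66 -0.11  2.3   1.2   0.59 -0.11]
```

Readings of 7.6, 11 and 15.5 N rise like the buffer, so the catch must already have snapped. I'm letting it down gently.

```bash
python3 -m crank '{"dp":[[0.8,-1,0],[0.8,-1,0],[0.6,-0.8,0],[0.6,-0.8,0],[0,0,0]],"rotation":[[0,0,0],[0,0,0],[0,0,0],[0,0,0],[0,0,0]]}' 0; python3 -c "
from h import *
s=rep()"
```

```text
t: 12.95
tcp_pos: [0.5365, -0.0434, 0.224]
ee_rot: [0.675, 0.652, 0.272, -0.213]
wrist_force: [-9.1, -0.5, -7.0]
finger_gap: -0.0003
t 12.95 tcp hatch mm [-46.6  -2.6 224. ] F(h) [-9.11  0.34 -7.05] q [-0.66 -0.1   2.31  1.23  0.59 -0.14]
```

```bash
python3 -m crank '{"dp":[[0.6,-0.8,0],[0.6,-0.8,0],[0.6,-0.8,0],[0,0,0]],"rotation":[[0,0,0],[0,0,0],[0,0,0],[0,0,0]]}' 0; python3 -c "
from h import *
s=rep()"
```

```text
t: 13.35
tcp_pos: [0.5376, -0.0439, 0.2228]
ee_rot: [0.676, 0.652, 0.27, -0.212]
wrist_force: [-4.0, 0.0, -2.4]
finger_gap: 0.0002
t 13.35 tcp hatch mm [-45.6  -3.3 222.8] F(h) [-4.01  0.4  -2.36] q [-0.66 -0.1   2.31  1.24  0.58 -0.16]
```

```bash
python3 -m crank '{"dp":[[0.6,-0.8,0],[0.6,-0.8,0],[0.6,-0.8,0],[0,0,0]],"rotation":[[0,0,0],[0,0,0],[0,0,0],[0,0,0]]}' 0; python3 -c "
from h import *
s=rep()"
```

```text
t: 13.75
tcp_pos: [0.5374, -0.0445, 0.2194]
ee_rot: [0.676, 0.652, 0.27, -0.212]
wrist_force: [-0.2, -0.1, 0.2]
finger_gap: -0.0002
t 13.75 tcp hatch mm [-45.8  -3.8 219.4] F(h) [-0.24 -0.1   0.23] q [-0.66 -0.09  2.32  1.26  0.58 -0.17]
```

Force is zero at TCP 219.4, so the sash seems to be held by its catch. I'll go down a little further slowly and look.

```bash
python3 -m crank '{"dp":[[0.6,-0.8,0],[0.6,-0.8,0],[0.6,-0.8,0],[0.6,-0.8,0],[0.6,-0.8,0],[0.6,-0.8,0],[0,0,0]],"rotation":[[0,0,0],[0,0,0],[0,0,0],[0,0,0],[0,0,0],[0,0,0],[0,0,0]]}' 0; python3 lip.py l3
```

```text
t: 14.45
tcp_pos: [0.5363, -0.044, 0.2123]
ee_rot: [0.675, 0.652, 0.271, -0.213]
wrist_force: [-0.4, 0.2, -0.4]
finger_gap: 0.0003
[ 255  213  119   19 2120] [314.84858491 221.88915094]
nose front edge z mm [-46.          -3.66720485 237.4631388 ]
t 14.55 tcp hatch mm [-46.8  -3.2 212.5] F(h) [0.2  0.14 0.29] q [-0.66 -0.08  2.33  1.29  0.57 -0.21]
```

```bash
python3 - <<'E'
from h import *
print(togo([-.13,-.003,.18]),togo([-.15,-.1,.18]))
E
python3 -m crank '{"dp":[[-5,-8,0],[-7,-13,0],[-10,-14,0],[-10,-14,0],[-10,-14,0],[-10,-14,0],[0,0,0]],"rotation":[[0,0,0],[0,0,0],[0,0,-3],[0,0,-3],[0,0,-3],[0,0,0],[0,0,0]]}' 0; python3 lip.py l4;python3 - <<'E'
from h import *
s=manip.state();print(np.degrees((rot(s).inv()*goal_rot(50,-1)).as_rotvec()).round(1), togo([-.145,-.186,.16]))
E
```

```text
[-42.8 -78.4   0.1] [-57.4 -91.2  97.2]
t: 15.25
tcp_pos: [0.4449, -0.0517, 0.1918]
ee_rot: [0.657, 0.629, 0.321, -0.265]
wrist_force: [-0.8, 0.2, 0.2]
finger_gap: 0.0001
[ 256  213  118   19 2123] [314.84220443 221.90108337]
nose front edge z mm [-46.          -3.66720485 237.4631388 ]
t 15.35 tcp hatch mm [-137.3   -3.2  192.4] F(h) [ 1.36 -0.37  0.17] q [-0.83 -0.24  2.38  0.89  0.73  0.04]
[-0.2  0.4 -1. ] [ 20.9 -26.4 182.8]
```

View pics/sl4.png

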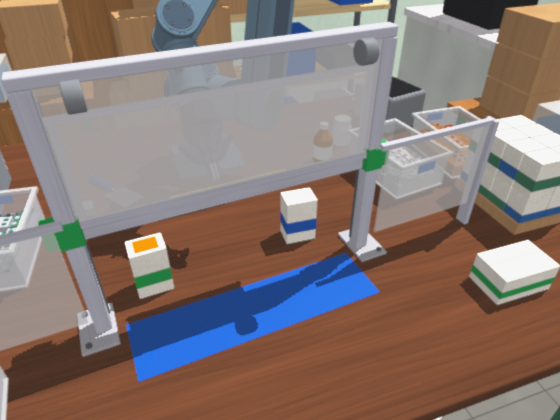

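The sash stays up on its own, with its foot level with the green bands and the arm away from it. Next I move behind the order carton.

```bash
python3 - <<'E'
from h import *
print(togo([-.15,-.185,.16]))
E
python3 -m crank '{"dp":[[2,-4,23],[2,-4,23],[2,-4,23],[2,-4,23],[2,-4,23],[2,-4,23],[2,-4,23],[2,-2,20],[0,0,0]],"rotation":[[0,0,0],[0,0,0],[0,0,0],[0,0,-1],[0,0,0],[0,0,0],[0,0,0],[0,0,0],[0,0,0]]}' 0.3
python3 - <<'E'
from h import *
s=rep();print(s["q"],np.degrees((rot(s).inv()*goal_rot(50,-1)).as_rotvec()).round(1), togo([-.145,-.185,.03]))
E
```

```text
[ 17.6 -30.2 181.8]
t: 16.25
tcp_pos: [0.4507, -0.2368, 0.161]
ee_rot: [0.654, 0.626, 0.326, -0.272]
wrist_force: [0.2, 0.1, 0.3]
finger_gap: 0.0256
t 16.25 tcp hatch mm [-150.4 -187.   161. ] F(h) [0.2  0.12 0.26] q [-1.18  0.07  2.21  0.93  0.87 -0.33]
[-1.18266744  0.06793746  2.20936862  0.9287683   0.8696771  -0.32656493] [-0.2  0.5  0.1] [103.9 -80.   -2.5]
```

```bash
python3 -m crank '{"dp":[[13,-10,-0.3],[13,-10,-0.3],[13,-10,-0.3],[13,-10,-0.3],[13,-10,-0.3],[13,-10,-0.3],[13,-10,-0.3],[12,-10,-0.3],[0,0,0]],"rotation":[[0,0,0],[0,0,0],[0,0.3,0],[0,0,0],[0,0,0],[0,0,0],[0,0,0],[0,0,0],[0,0,0]]}' 0.3; python3 lip.py l5
python3 - <<'E'
from h import *
s=rep();print(s["q"],np.degrees((rot(s).inv()*goal_rot(50,-1)).as_rotvec()).round(1), togo([-.105,-.185,.03]))
E
```

```text
t: 17.15
tcp_pos: [0.4543, -0.2291, 0.0294]
ee_rot: [0.652, 0.627, 0.33, -0.269]
wrist_force: [-0.6, -0.2, 0.1]
finger_gap: 0.0252
[ 256  213  118   19 2122] [314.9005655  221.89915174]
nose front edge z mm [-46.          -3.66720485 237.4631388 ]
t 17.25 tcp hatch mm [-145.7 -180.6   30.9] F(h) [0.68 0.14 0.11] q [-1.17  0.39  2.33  1.35  0.68 -0.9 ]
t 17.25 tcp hatch mm [-145.7 -180.6   30.9] F(h) [0.68 0.14 0.11] q [-1.17  0.39  2.33  1.35  0.68 -0.9 ]
[-1.16567301  0.38951505  2.3325073   1.3549028   0.67614285 -0.89815828] [-0.2 -0.   0.1] [26.8 30.6  4.3]
```

View pics/l5.png

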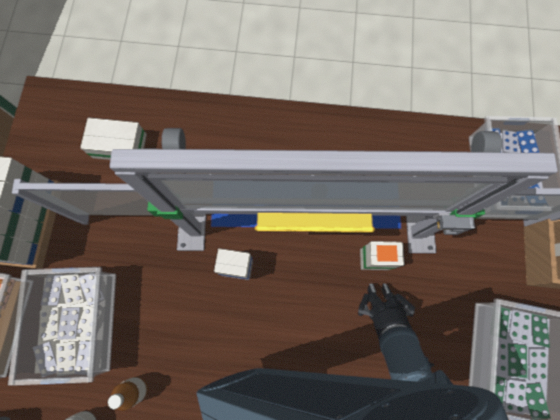

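View pics/sl5.png

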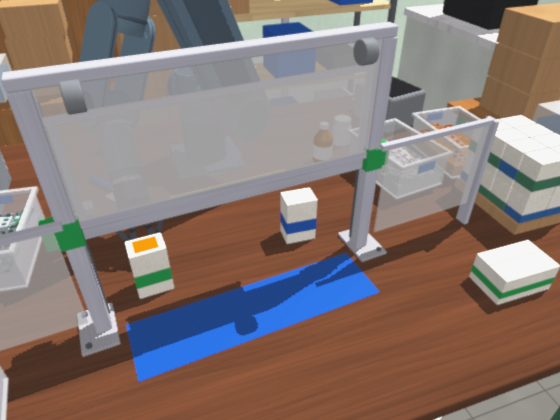

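```bash
python3 -m crank '{"dp":[[6.4,7.6,1],[6.4,7.6,1],[6.4,7.6,1],[3.2,3.8,1],[1.6,1.9,0],[1.6,1.9,0],[0,0,0]],"rotation":[[0,0,0],[0,0,0],[0,0,0],[0,0,0],[0,0,0],[0,0,0],[0,0,0]]}' 0.3
python3 - <<'E'
from h import *
s=rep();print(np.degrees((rot(s).inv()*goal_rot(50,-1)).as_rotvec()).round(1), togo([.0325,-.185,.03]))
E
```

```text
t: 17.95
tcp_pos: [0.4947, -0.2311, 0.0309]
ee_rot: [0.654, 0.626, 0.329, -0.269]
wrist_force: [-0.3, 0.3, -0.6]
finger_gap: 0.0259
t 17.95 tcp hatch mm [-106.1 -185.5   30.9] F(h) [-0.3   0.38 -0.63] q [-1.06  0.42  2.27  1.39  0.64 -0.82]
[-0.1  0.   0.1] [ 89.6 105.7  -0.8]
```

```bash
python3 -m crank '{"dp":[[1.9,2.3,0],[1.9,2.3,0],[1.9,2.3,0],[1.9,2.3,0],[2.57,3.06,0],[2.57,3.06,0],[2.57,3.06,0],[2.57,3.06,0],[2.57,3.06,0],[2.57,3.06,0]],"rotation":[[0,0,0],[0,0,0],[0,0,0],[0,0,0],[0,0,0],[0,0,0],[0,0,0],[0,0,0],[0,0,0],[0,0,0]]}' 0.3; python3 lip.py l6
python3 - <<'E'
from h import *
s=rep();print(np.degrees((rot(s).inv()*goal_rot(50,-1)).as_rotvec()).round(1), togo([.0325,-.185,.03]))
E
```

```text
t: 18.95
tcp_pos: [0.5307, -0.2278, 0.0309]
ee_rot: [0.654, 0.626, 0.329, -0.269]
wrist_force: [-1.0, -1.5, 0.4]
finger_gap: 0.0256
[ 256  213  118   19 2120] [314.8754717  221.88915094]
nose front edge z mm [-46.          -3.66720485 237.4631388 ]
t 19.05 tcp hatch mm [ -69.7 -185.7   31. ] F(h) [-0.56  0.07 -0.5 ] q [-0.97  0.44  2.21  1.41  0.61 -0.75]
t 19.05 tcp hatch mm [ -69.7 -185.7   31. ] F(h) [-0.56  0.07 -0.5 ] q [-0.97  0.44  2.21  1.41  0.61 -0.75]
[-0.1  0.   0. ] [66.4 77.6 -0.9]
```

View pics/sl6.png

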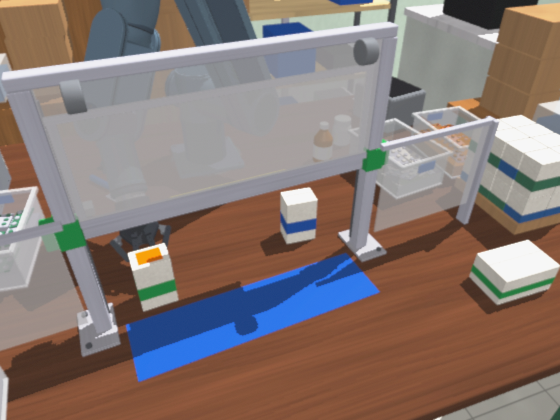

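View pics/l6.png

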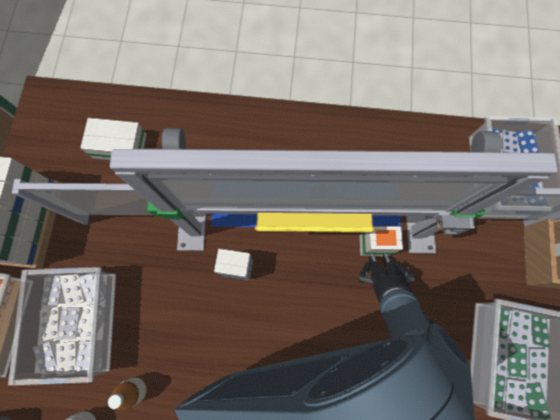

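```bash
cat > lab.py <<'E'
from h import *
import sys
for n in("top","scene"):
    s=manip.snapshot(n);h=cv2.cvtColor(s["image"],cv2.COLOR_RGB2HSV); m=cv2.inRange(h,(3,150,150),(20,255,255))
    c,l,st,ce=cv2.connectedComponentsWithStats(m)
    for i in range(1,c):
        if st[i][4]>40:
            p=inh(onz(s,*ce[i],.12))*1e3
            if abs(p[0])<200 and abs(p[1])<280:
                P=cv2.findContours((l==i).astype(np.uint8),0,1)[0][0][:,0]
                W=np.array([inh(onz(s,u,v,.12))[:2]*1e3 for u,v in P],np.float32)
                print(n,ce[i].round(1),st[i][4],"label hatch",p.round(1),cv2.minAreaRect(W))
    cv2.imwrite(f"pics/{n}_{sys.argv[1]}.png",cv2.cvtColor(s["image"],cv2.COLOR_RGB2BGR))
print("foot plate",inh(onz(manip.snapshot('top'),410,243,0)))
E
python3 lab.py a
```

```text
top [386.2 238.2] 236 label hatch [ -37.6 -186.7  120. ] ((-35.924842834472656, -186.0505828857422), (31.782562255859375, 44.31586456298828), 0.46176451444625854)
scene [148.3 255.7] 278 label hatch [ -35.7 -184.2  120. ] ((-36.08108901977539, -184.23602294921875), (46.412513732910156, 35.46529006958008), 89.12374877929688)
foot plate [-0.02855966 -0.28566043  0.        ]
```

```bash
python3 -m crank '{"dp":[[3.2,3.83,0],[3.2,3.83,0],[3.2,3.83,0],[3.2,3.83,0],[3.2,3.83,0],[3.2,3.83,0],[3.2,3.83,0],[3.2,3.83,0],[3.2,3.83,0],[3.2,3.83,0],[3.2,3.83,0],[0,0,0]],"rotation":[[0,0,0],[0,0,0],[0,0,0],[0,0,0],[0,0,0],[0,0,0],[0,0,0],[0,0,0],[0,0,0],[0,0,0],[0,0,0],[0,0,0]]}' 0.3; python3 lab.py b; python3 lip.py l7
```

```text
t: 20.4
tcp_pos: [0.5857, -0.2228, 0.0312]
ee_rot: [0.654, 0.626, 0.329, -0.269]
wrist_force: [-0.3, -0.8, 0.1]
finger_gap: 0.0255
scene [154.1 273.4] 338 label hatch [  19.3 -184.2  120. ] ((18.750423431396484, -184.20240783691406), (36.928897857666016, 47.558204650878906), 0.44594499468803406)
foot plate [-0.02855966 -0.28566043  0.        ]
[ 256  213  118   19 2124] [314.92467043 221.90583804]
nose front edge z mm [-46.          -3.66720485 237.4631388 ]
t 20.65 tcp hatch mm [ -15.4 -185.9   31. ] F(h) [ 0.18 -0.41  0.1 ] q [-0.86  0.48  2.11  1.41  0.56 -0.62]
```

View pics/sl7.png

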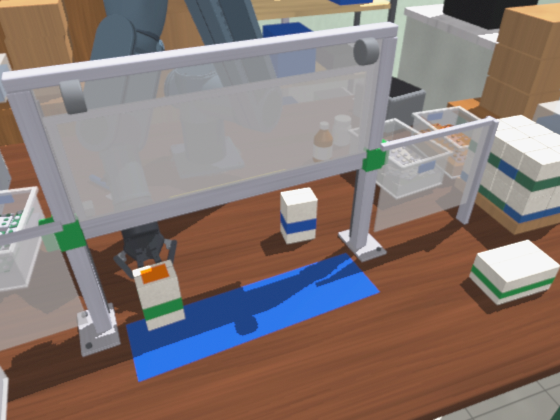

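View pics/l7.png

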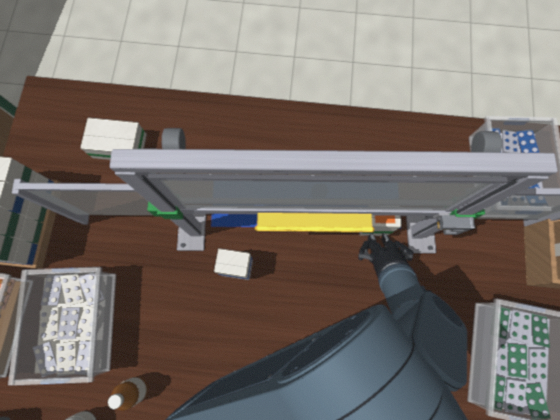

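The carton is upright under the hatch at x = 19 mm with the sash clear of the gripper. About 45 mm of push remains.

```bash
python3 -m crank '{"dp":[[3.2,3.83,0],[3.2,3.83,0],[3.2,3.83,0],[3.2,3.83,0],[3.2,3.83,0],[0,0,0]],"rotation":[[0,0,0],[0,0,0],[0,0,0],[0,0,0],[0,0,0],[0,0,0]]}' 0.3; python3 -c "
from h import *
rep()"
```

```text
t: 21.25
tcp_pos: [0.6106, -0.2204, 0.0311]
ee_rot: [0.654, 0.626, 0.329, -0.269]
wrist_force: [0.0, -0.2, -0.1]
finger_gap: 0.0256
t 21.25 tcp hatch mm [  10.4 -185.8   31.1] F(h) [ 0.03 -0.22 -0.14] q [-0.81  0.5   2.06  1.39  0.54 -0.56]
```

```bash
python3 -m crank '{"dp":[[3.2,3.83,0],[3.2,3.83,0],[3.2,3.83,0],[3.2,3.83,0],[1.6,1.9,0],[0,0,0]],"rotation":[[0,0,0],[0,0,0],[0,0,0],[0,0,0],[0,0,0],[0,0,0]]}' 0.3; python3 lab.py c; python3 lip.py l8
```

```text
t: 21.85
tcp_pos: [0.6327, -0.2184, 0.0311]
ee_rot: [0.654, 0.626, 0.329, -0.269]
wrist_force: [0.3, -0.0, -0.7]
finger_gap: 0.0258
scene [159.3 289.8] 386 label hatch [  66.  -184.5  120. ] ((65.7060317993164, -184.1925811767578), (47.57048797607422, 36.925357818603516), 89.82723236083984)
foot plate [-0.02855966 -0.28566043  0.        ]
[ 256  213  118   19 2123] [314.9566651  221.89543099]
nose front edge z mm [-46.          -5.76259594 237.54862247]
t 22.1 tcp hatch mm [  32.  -186.1   31.1] F(h) [-0.26  0.32  1.1 ] q [-0.77  0.52  2.02  1.38  0.52 -0.51]
```

View pics/sl8.png

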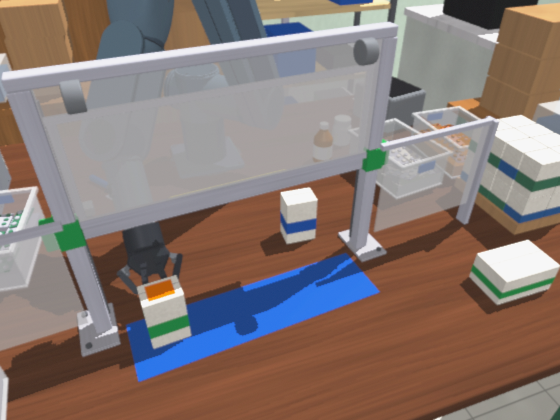

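The carton stands upright on the strip at (159,310), centre x = 66 mm. I retreat along the same path.

```bash
python3 -m crank '{"dp":[[-3.2,-3.83,0],[-6.4,-7.66,0],[-9.6,-11.5,0],[-9.6,-11.5,0],[-9.6,-11.5,0],[-9.6,-11.5,0],[-9.6,-11.5,0],[-9.6,-11.5,0],[-9.6,-11.5,0],[-9.6,-11.5,0],[-9.6,-11.5,0],[0,0,0]],"rotation":[[0,0,0],[0,0,0],[0,0,0],[0,0,0],[0,0,0],[0,0,0],[0,0,0],[0,0,0],[0,0,0],[0,0,0],[0,0,0],[0,0,0]]}' 0.3; python3 lab.py d; python3 lip.py l9
```

```text
t: 23.3
tcp_pos: [0.4813, -0.2323, 0.0306]
ee_rot: [0.653, 0.627, 0.328, -0.27]
wrist_force: [0.7, 0.7, -0.2]
finger_gap: 0.026
scene [159.3 289.8] 385 label hatch [  66.  -184.5  120. ] ((65.70603942871094, -184.1893768310547), (47.56407165527344, 36.925357818603516), 89.82723236083984)
foot plate [-0.02855966 -0.28566043  0.        ]
[ 255  213  119   19 2125] [314.84141176 221.90823529]
nose front edge z mm [-46.          -3.66720485 237.4631388 ]
t 23.55 tcp hatch mm [-117.4 -185.7   31. ] F(h) [-0.44 -0.18 -0.02] q [-1.09  0.41  2.28  1.38  0.65 -0.84]
```

View pics/sl9.png

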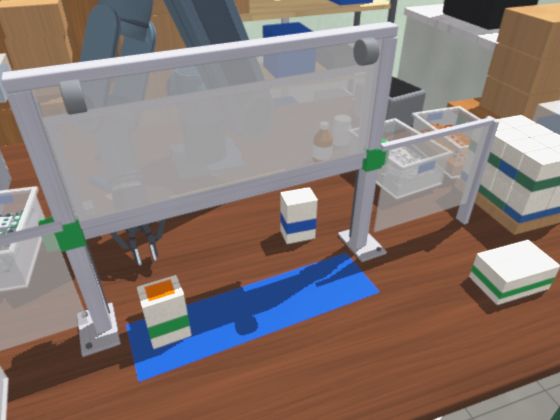

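View pics/l9.png

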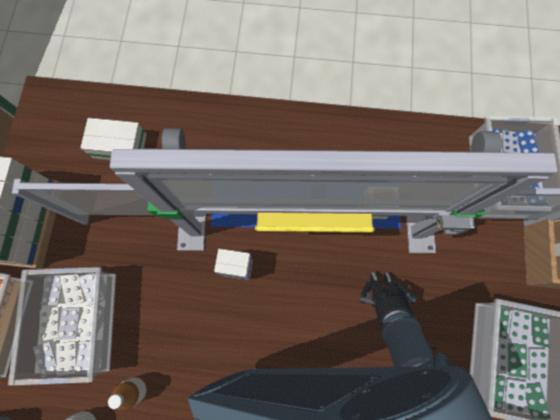

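The carton stands upright wholly on the strip and the gripper is clear of it. The sash is still up, and the stock carton shows unmoved at top (233,263). I'm handing in.

```bash
python3 -c "
from workcell import manip
print(manip.hand_in())"
```

```text
the job is handed in; nothing more can be done
None
```

I raised the sash until its catch held it, slid the order carton through, and handed the job in at about 23.6 s. No verdict was reported. The last checks passed, but one reading on the sash came closer to the limit than I wanted.

- **Sash:** I pushed it up under the lip with shut fingers tilted 40°. It has stayed at the same height in every picture since I let go. The lip measures about 237–240 mm up against about 250 mm for the band centre, within the 25 mm allowed.
- **Buffer contact:** I missed the snap of the catch in noisy force readings and went on into the rubber buffer. The highest wrist reading was about 16.5 N in total against the 18 N limit. I only saw the force at the end of each call, so a slightly higher moment in between can't be ruled out. I then let the sash down gently, and the force fell to zero.
- **Order carton:** It stands upright on the blue strip, centre about 66 mm past the sash plane and 184 mm right of the middle, and did not move when the gripper withdrew.
- **Stock carton:** It was never touched and shows in the same place in the pictures.
- **Robot:** At hand-in it was touching nothing, with wrist force near zero.

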